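Seat the large-socket block in the tube tester and latch it

ROBOT

A 6-joint arm with a two-finger parallel gripper is mounted at the origin on the work surface. World frame = base frame: x ahead of the robot, y to its left, z up, the work surface at z = 0. Lengths are in mm, angles in rad, forces in N, time in s.
With the tool pointing down it reaches from about 325 to 875 mm from the base axis. Payload 4.4 kg.
Tool frame: the origin (TCP) lies on the centre line of the jaws, within the pads' length; the fingertips stand ahead of it and the grasp point (between the pads) lies 6 mm ahead of it (ctrl.tcp_to_tips is the z of the fingertips in the tool frame, in mm); z points along the fingers, y is the line along which they close (so a half turn about z gives the same grasp; the last joint's range is limited). The gripper opens to 85 mm and grips with 20 to 120 N. Pads are 22 mm wide; open, the fingers measure 114 mm over their backs; the gripper's body (76 mm by 85 mm) begins 54 mm behind the grasp point. The pads swing forward as they close: fully open they stand 13 mm farther back than shut.
Start: joints at [1.022, 0.207, 1.542, -0, 1.393, -0.15], TCP at [222.76, 530.1, 256.282] pointing down, gripper open.
Joint ranges: [-2.73, 2.73], [-0.86, 2.22], [0.23, 2.46], [-1.11, 4.25], [0.08, 2.63], [-2.82, 2.82]. Speed limits (rad/s): [2.79, 2.79, 3.14, 3.14, 3.14, 3.14].

INTERFACE

Orientations are given as a 3x3 rotation matrix whose columns are the frame's x, y, z axes.
In Python, from plant import ctrl, sensors, optics gives the robot as it stands. Calls block until the motion is done:
- ctrl.move_ptp(position, orientation): joint-space move of the TCP to a pose.
- ctrl.move_l(position, rot=None, vel=150, threshold=None): straight line of the TCP; rot=None keeps the orientation; vel is the mean speed in mm/s. With threshold (N) it stops when the force on the tool has changed by that much, and returns True; else False.
- ctrl.set_joints(angles): joint-space move.
- ctrl.gripper_to(opening, force=None): finger opening in mm; force is the grip in N (None keeps the last); returns when the fingers have stopped.
- ctrl.hold(seconds).
- ctrl.solve_ik(position, orientation): joint angles nearest the present ones, or None.
- sensors.read_state(): the state.
- optics.grab_frame(name): name is "scene" or "top" or "wrist"; returns (picture, depth): 480x640x3 uint8, red, green, blue; 480x640 float32, mm along the optical axis (not along the pixel's ray), 0 where there is no reading.
- optics.camera_params(name): a dict with "mtx" (3x3 intrinsics, pixels), "R" (3x3) and "t" (3): a world point X has camera coordinates R X + t; the wrist camera has in their place "T_tool_cam" (4x4, takes a point from camera to tool coordinates, whose origin is the TCP and whose axes are the flange's). Camera axes: x right, y down, z forward; pixel columns grow to the right and rows downward; lengths in mm; the calibration is good to about 2 mm. A picture is of the moment at which its call begins: read the wrist's pose just before it. camera_params takes no time and is no camera call.
A pose or a line that the arm cannot do raises ctrl.MotionError and nothing moves.
- ctrl.finish_job(): hands the job in; it is judged then, once.
The state is a dict: "t": time; "q": joint angles; "qvel": joint speeds; "tau": joint torques, N m; "eef_pos": TCP position; "eef_rot": TCP orientation; "force": force on the tool from outside, world axes, zero at the start; "wrist_torque": the same for the moment, N m; "grip_width": finger opening in mm; "grasp_force": force on a finger pad.
Only numpy, scipy, OpenCV 4.12 (cv2) and the standard library are available. Lean on these libraries where they do the work, as an engineer would, in place of code of your own. Each camera call takes 0.05 s, during which the arm holds its last target. There are 200 camera calls.

TASK

Lift the green ceramic block with the one large round socket out of its wooden cradle, set it down flat on the counter and let go, then take it by its two ends and lower it between the guard rails until it sits fully home and flat in the framed pocket on the grey tester. Then turn the black bar knob so that its steel tab swings fully over the end of the block. Do not drop the block, and leave the smaller block with two sockets and the three tubes where they are.

Things in the scene. Friction and masses are not known exactly. Their poses are not given: they have to be found in the camera images.
- block: Green ceramic socket block, a rectangular block (all sizes in mm) 64 (own x) x 42 (own y) x 28 high (z), about 0.18 kg, one large round black socket (33 across) in the middle of its flat top. Origin: centre of its underside. At the start it stands in cradle, its underside 8 above the counter. It is symmetrical, either way round is right.
- cradle: Wooden cradle fixed to the counter; the block lies in it along the cradle's x. Origin: centre of its underside. Base 96 (x) x 34 (y) x 8 high, narrower than the block, so fingers can reach past its long sides. At each x end a cheek 14 thick, 48 wide, 50 high, inner faces 68 apart, 14 above the block's top: here it can be gripped only across its 42 width. May swap places with spare_cradle.
- spare_block: The other green ceramic block, not to be moved: 46 (x) x 42 (y) x 28 high, two small round sockets side by side on top. Origin: centre of its underside, 8 above the counter.
- spare_cradle: Wooden cradle of the other block, like cradle but 78 long over all, cheeks 50 apart inside. Origin: centre of its underside.
- tester: Rust-spotted grey tube tester, box 260 (x) x 340 (y) x 75 high, flat top. Origin: centre of underside. Meter and small knobs on the +x half, up to 14 high. Beside the pocket, centred at pocket x = -27 and +27, stand guard rails along y, 42 high above the top, 6 thick, 56 long, inner faces 48 apart, 14 higher than the seated block: there fingers fit only at the block's two ends.
- pocket (a point): Centre of the pocket floor, 75 above the counter (level with the tester's top); axes as the tester's, z up. The block's origin belongs here, its x along this y (either way). Framed by aluminium lips 6 high, 6 thick, 67 (y) x 45 (x) inside: 1.5 clearance on every side. Grip the ends above the lips: fingertips 8 or more above the block's underside.
- latch_grip (a point): On the knob's vertical axis, 60 above the tester's top (135 above the counter), 86 from the pocket centre along the pocket's +y. The knob is a black upright bar 44 long (own x), 12 thick (own y), from 36 to 66 above the top; pinch it across the 12. The frame turns with it. Under the bar a steel tab 12 wide, from 31 to 36 above the top, points along own -x, reaching 61 from the axis.
- latch_part (a joint): Turn of the latch in rad, growing counter-clockwise seen from above. 0: tab points along the tester's -x, parked clear of the pocket. 1.57: tab points to the pocket (tester's -y) and lies 7 over the end of the seated block, 3 above it. Stop at 1.6. It starts between 0.1 and 0.45 and stays where it is left (friction 0.04 N m).
- octal_tube: Loose metal-can octal tube standing upright, dark steel on a black base 33 across, 66 high. Origin: centre of its underside. Leave alone.
- mini_tube0: Loose glass miniature tube with a white base 22 across, standing, 54 high. Origin: centre of its underside. Leave alone.
- mini_tube1: A second glass miniature tube, same as the first. Leave alone.
Mind the look-alikes: they are no part of the job. Leave any blue or yellow look-alike of the block alone.

How it is judged (in metres and radians):
On the way, in this order (a step that is already met when the one before it is completed fails the run):
1. the block lies flat on the counter, let go (height (world z) of block between -0.004 and 0.004 m and angle between block's own z axis and vertical below 0.05 rad and contact force between the fingers and block below 0.05 N and linear speed of block below 0.02 m/s), for 0.2 s.
2. the block is seated flat and square on the pocket floor (horizontal distance between block and pocket below 0.004 m and z of block in the frame of pocket between -0.0025 and 0.0025 m and angle between block's own z axis and vertical below 0.05 rad and angle between the x axis of block and the y axis of pocket, either way round below 0.08 rad), for 0.2 s.
3. the tab is turned over the block's end (value of joint latch_part above 1.3 rad), for 0.1 s.
At the end, for the whole second after the job is handed in: The block lies at rest and released in the pocket: its underside within 2.5 mm of the pocket floor, its centre within 4 mm of the pocket centre, tilted less than 0.05 rad, its long side within 0.08 rad of the pocket's; the latch is turned past 1.3 rad and at rest, its tab over the block's end (all of step 2 and contact force between the fingers and block below 0.05 N and value of joint latch_part above 1.3 rad and velocity of joint latch_part between -0.05 and 0.05 rad/s and linear speed of block below 0.02 m/s and angular speed of block below 0.1 rad/s); the robot touches nothing.
It fails at once if the block is dropped (moves faster than 0.4 m/s with no finger on it) (linear speed of block above 0.4 m/s and contact force between the fingers and block below 0.05 N).
It fails at once if the other block is moved more than 20 mm (distance of spare_block from where it was at the start of the episode above 0.02 m).
It fails at once if a tube is moved more than 20 mm or tipped over (distance of any of octal_tube, mini_tube0, mini_tube1 from where it was at the start of the episode above 0.02 m or angle between any of octal_tube, mini_tube0, mini_tube1's own z axis and vertical above 0.4 rad).
It also fails if it takes over 69 s, if anything falls off the work surface, if the arm or the gripper's body presses on something with over 40 N, if the wrist force passes 120 N, or if a joint passes its speed limit or range.

## Working session

There is one attempt and no reset: what is moved stays moved. The work goes in short steps, each a Python script; the robot and the scene stay as the last script left them, time stands still between calls to the robot, and variables do not carry over. Pictures are saved under pics/ and viewed, at most 10 in all, crops included, and the job is handed in when it is done.

```bash
mkdir -p pics; ls; cat > h.py <<'E'
import numpy as np, cv2
from plant import ctrl, sensors, optics
def cam(name):
    p=optics.camera_params(name)
    if 'R' in p: return p['mtx'],p['R'],np.array(p['t'])
    s=sensors.read_state(); T=np.eye(4);T[:3,:3]=s['eef_rot'];T[:3,3]=s['eef_pos']
    C=np.linalg.inv(T@p['T_tool_cam']); return p['mtx'],C[:3,:3],C[:3,3]
def grab(name):
    c=cam(name); im,d=optics.grab_frame(name); return im,d,c
def ray(c,uv,z):
    K,R,t=c; uv=np.atleast_2d(np.array(uv,float)); o=-R.T@t
    d=(R.T@np.linalg.inv(K)@np.c_[uv,np.ones(len(uv))].T).T
    return o+d*((z-o[2])/d[:,2])[:,None]
def cloud(d,c):
    K,R,t=c; v,u=np.mgrid[:d.shape[0],:d.shape[1]]
    P=np.stack([(u-K[0,2])/K[0,0]*d,(v-K[1,2])/K[1,1]*d,d],-1)
    W=(P-t)@R; W[d<=0]=np.nan; return W
def save(n,im): cv2.imwrite('pics/'+n,cv2.cvtColor(im,cv2.COLOR_RGB2BGR))
def down(yaw): # tool y axis at angle yaw in world, z down
    y=np.array([np.cos(yaw),np.sin(yaw),0]);z=np.array([0,0,-1.]);return np.c_[np.cross(y,z),y,z]
E
python3 - <<'E'
from h import *
for n in ('top','scene'):
    im,d,c=grab(n); save(n+'0.png',im); np.savez(n+'0.npz',im=im,d=d,K=c[0],R=c[1],t=c[2]); print(n,-c[1].T@c[2],c[0][0,0])
print(ctrl.tcp_to_tips, sensors.read_state()['eef_rot'])
E
```

```text
pics
top [ 430.11877861   25.14129826 1422.45483798] 614.363272611497
scene [1309.68269043 -264.48506232  786.56650775] 566.2275257368881
25.0 [[-9.21923321e-01  3.87370998e-01 -1.04892714e-03]
 [ 3.87372312e-01  9.21921693e-01 -1.75617629e-03]
 [ 2.86736919e-04 -2.02538521e-03 -9.99997908e-01]]
```

View pics/top0.png

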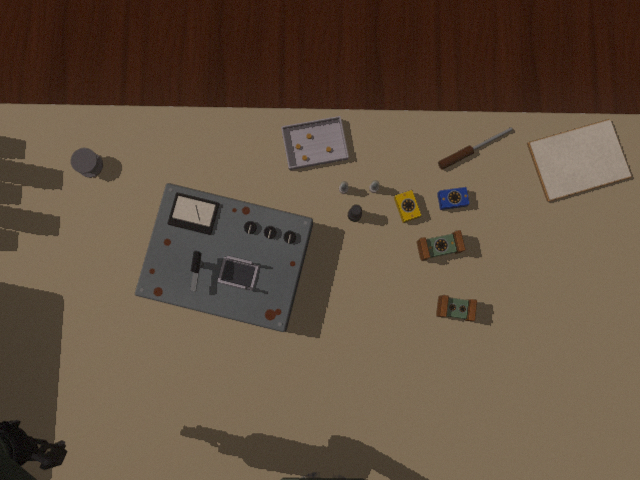

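View pics/scene0.png

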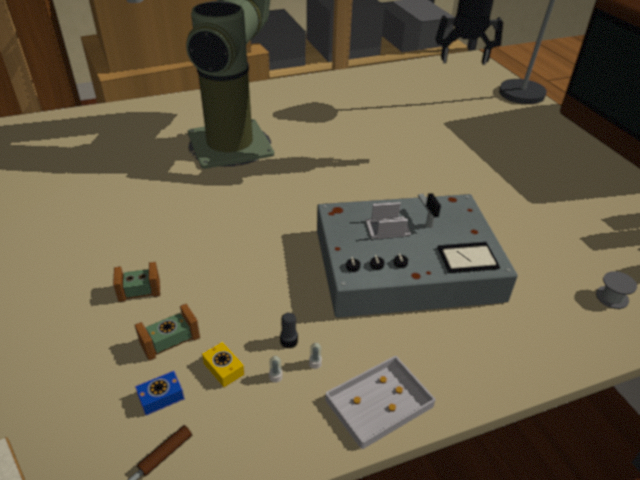

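Top view: the target is the green block with one large socket in its cradle at (441,245). It could be mistaken for the green two-socket spare (458,308), the yellow block (408,206) or the blue block (453,198). The tester pocket is at (239,273), and the black bar knob at about (196,260) with its tab pointing down the image. The scene view agrees: target (168,330), spare (137,282), pocket (388,222), knob (433,206).

```bash
python3 - <<'E'
from h import *
z=np.load('top0.npz'); c=(z['K'],z['R'],z['t']); im=z['im']; hsv=cv2.cvtColor(im,cv2.COLOR_RGB2HSV)
print('px', hsv[240,432],hsv[250,445],hsv[246,425],hsv[280,180])
g=cv2.inRange(hsv,(40,40,30),(95,255,255))
n,l,s,ce=cv2.connectedComponentsWithStats(g)
for i in range(1,n):
    if s[i,4]>60: print('green',ce[i],s[i,4],ray(c,ce[i],36)[0])
tc=ray(c,[(170,185),(311,219),(286,329),(137,296)],75); print('tester',tc.round(), np.linalg.norm(np.diff(tc,axis=0),axis=1),tc.mean(0))
print('pocket',ray(c,(239,273),81),'knob',ray(c,(196,262),141))
W=cloud(z['d'],c)
print('heights',W[245,441],W[250,200],W[273,230])
s=cv2.imread('pics/top0.png')[170:340,380:500]; cv2.imwrite('pics/crop1.png',cv2.resize(s,None,fx=3.4,fy=3.4,interpolation=cv2.INTER_CUBIC))
E
```

```text
px [50 54 85] [ 0 18 86] [ 13 165  94] [30  3 82]
green [442.94420601 245.35622318] 233 [ 614.37917932 -267.5358556    36.        ]
green [458.07207207 308.30630631] 222 [ 472.00016983 -299.768869     36.        ]
tester [[736. 350.  75.]
 [664.  34.  75.]
 [421.  85.  75.]
 [488. 411.  75.]] [324.39758213 248.1272057  332.83439842] [577.15011779 219.87579279  75.        ]
pocket [[540.72115848 189.44459869  81.        ]] knob [[557.50731236 272.57713654 141.        ]]
heights [ 614.17173301 -261.60570034   43.1937493 ] [590.88858567 277.80995704  73.93030937] [540.72570375 209.56056669  77.46549214]
```

View pics/crop1.png

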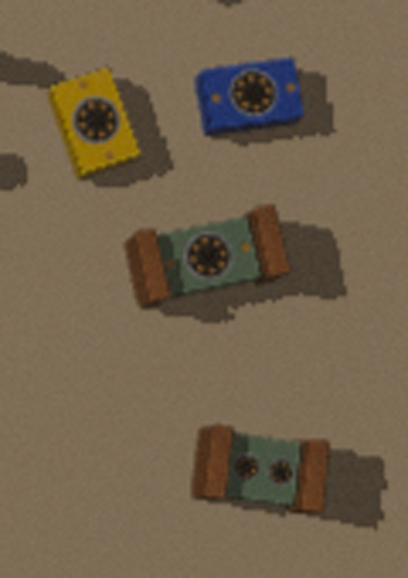

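The crop shows the centre green block with a single socket (209,255 in the crop) between its cheeks, so the choice holds. The tester lies on the way there, so I'll take wrist views over the tester first and then over the cradle.

```bash
cat >> h.py <<'E'
def best(pos,yaw):
    """orientation with tool y along yaw (mod pi) needing the least joint travel, None if unreachable"""
    q0=np.array(sensors.read_state()['q']);o=[]
    for k in (-1,0,1):
        q=ctrl.solve_ik(pos,down(yaw+k*np.pi))
        if q is not None:o.append((abs(np.array(q)-q0).max(),k))
    return down(yaw+min(o)[1]*np.pi)
def go(pos,yaw): ctrl.move_ptp(pos,best(pos,yaw))
E
python3 - <<'E'
from h import *
print(optics.camera_params('wrist')['T_tool_cam'].round(3).tolist())
ctrl.gripper_to(85)
for n,p,y in (('pk',[530,205,370],1.35),('bl',[600,-265,300],0.24)):
    go(p,y); ctrl.hold(.3); im,d,c=grab('wrist'); save(n+'.png',im); np.savez(n+'.npz',im=im,d=d,K=c[0],R=c[1],t=c[2])
    s=sensors.read_state(); print(s['t'],s['q'],s['eef_pos'])
E
```

```text
[[-0.001, -0.956, -0.294, 74.794], [1.0, -0.001, 0.0, -0.463], [-0.0, -0.294, 0.956, -117.695], [0.0, 0.0, 0.0, 1.0]]
2.3583 [ 2.17701505e-01  1.29131056e-01  1.39960269e+00  7.10234944e-05
  1.61304813e+00 -1.13319347e+00] [529.77203464 205.49435911 369.90325053]
4.4583 [-5.46785285e-01  3.49606564e-01  1.27122587e+00  2.48745975e-05
  1.52043689e+00 -7.87707089e-01] [ 600.23488626 -264.43588987  300.20611157]
```

```bash
python3 -c "
import cv2,numpy as np
a=cv2.imread('pics/pk.png');b=cv2.imread('pics/bl.png')
cv2.imwrite('pics/both.png',cv2.resize(np.vstack([a,b]),(400,600),interpolation=cv2.INTER_AREA)) "
```

```text
(no output)
```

View pics/pk.png

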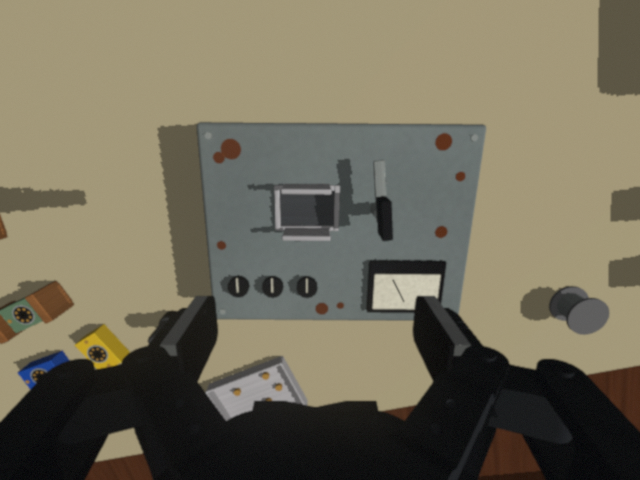

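View pics/bl.png

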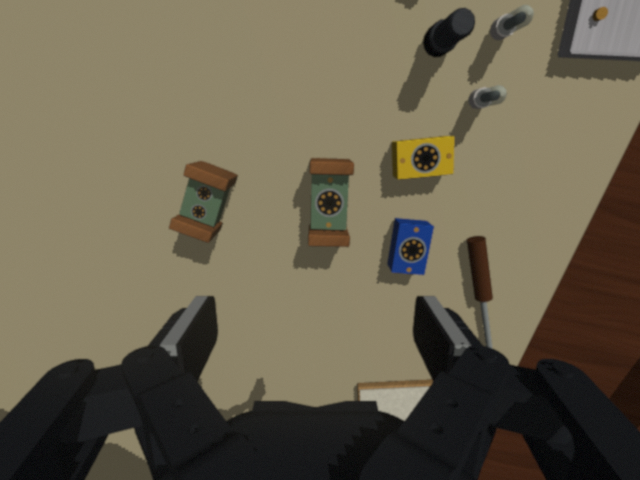

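The tester view shows the pocket's dark floor at (307,209), its rails at rows 188 and 235, and the bar knob at (383,218) with its tab towards (380,175). The block view shows the target's socket at (329,203), with the spare on the left at (201,200), yellow at (424,157) and blue at (412,247).

```bash
python3 - <<'E'
from h import *
z=np.load('bl.npz'); c=(z['K'],z['R'],z['t']); hsv=cv2.cvtColor(z['im'],cv2.COLOR_RGB2HSV)
roi=np.zeros((480,640),np.uint8); roi[140:265,295:365]=255
g=cv2.inRange(hsv,(40,40,30),(95,255,255))&roi
g=cv2.morphologyEx(g,cv2.MORPH_CLOSE,np.ones((25,25)))
cnt=max(cv2.findContours(g,0,1)[0],key=cv2.contourArea)
r=cv2.minAreaRect(cv2.convexHull(cnt)); P=ray(c,cv2.boxPoints(r),36)
print('green',r,P.round(1).tolist(),P.mean(0)); e=np.diff(P,axis=0)
for v in e: print(np.linalg.norm(v),np.degrees(np.arctan2(v[1],v[0])))
dk=((hsv[...,2]<60)&(hsv[...,1]<90)).astype(np.uint8)*255
dk[:]=dk&cv2.inRange(roi*0+1,1,1); 
dd=np.zeros_like(dk); dd[180:226,312:347]=dk[180:226,312:347]
n,l,s,ce=cv2.connectedComponentsWithStats(dd); i=1+np.argmax(s[1:,4]); print('socket',ce[i],s[i],ray(c,ce[i],36))
w=cv2.inRange(hsv,(5,110,60),(16,255,255))&roi
W=cloud(z['d'],c); Z=W[...,2]
for nm,lo,hi in(('cheek',46,56),('blocktop',30,40)):
    m=(Z>lo)&(Z<hi)&(roi>0); Q=W[m]; rr=cv2.minAreaRect(Q[:,:2].astype(np.float32)); print(nm,m.sum(),Q.mean(0),rr,np.median(Q[:,2]))
n,l,s,ce=cv2.connectedComponentsWithStats(w)
for i in range(1,n):
  if s[i,4]>50: print('wood',s[i],ce[i])
m=(roi==0);print('counter z',np.nanmedian(Z[100:150,200:290]))
z=np.load('pk.npz'); c=(z['K'],z['R'],z['t']); W=cloud(z['d'],c); Z=W[...,2]
print('top z',np.nanmedian(Z[140:170,260:330]))
T=ray(c,[(198,123),(485,125),(461,320),(210,320)],75)
print('tester',T.round(1).tolist(),[ (np.linalg.norm(v),np.degrees(np.arctan2(v[1],v[0]))) for v in np.diff(T,axis=0)])
reg=np.zeros_like(roi);reg[175:250,262:350]=1
for nm,lo,hi in(('rail',108,125),('lip',78,88)):
    m=(Z>lo)&(Z<hi)&(reg>0); Q=W[m]; n,l=cv2.connectedComponents(m.astype(np.uint8)); 
    for i in range(1,n):
        q=W[l==i]
        if len(q)>20: print(nm,len(q),q.mean(0),cv2.minAreaRect(q[:,:2].astype(np.float32)))
m=(Z>125);m[:150]=0;m[250:]=0;m[:,:360]=0;m[:,400:]=0;Q=W[m];print('bar',len(Q),Q.mean(0),np.median(Q[:,2]),cv2.minAreaRect(Q[:,:2].astype(np.float32)))
cv2.imwrite('pics/pkc.png',cv2.resize(cv2.cvtColor(z['im'][150:260,255:415],cv2.COLOR_RGB2BGR),None,fx=5,fy=5,interpolation=cv2.INTER_CUBIC))
E
```

```text
green ((329.0, 202.0), (54.0, 36.0), 90.0) [[589.2, -237.7, 36.0], [628.3, -228.1, 36.0], [644.9, -288.6, 36.0], [603.9, -298.6, 36.0]] [ 616.58493843 -263.23136293   36.        ]
40.23276072331667 13.788328682124709
62.76392298599362 -74.61523780290605
42.194652623381884 -166.20952281352132
socket [328.81428571 202.06428571] [318 192  19  18 140] [[ 616.21065846 -262.63126803   36.        ]]
cheek 1098 [ 615.89221817 -260.29438331   49.8890319 ] ((617.2254638671875, -263.708740234375), (47.70000076293945, 95.98363494873047), 12.681803703308105) 49.96982255439755
blocktop 2121 [ 616.08872095 -263.47833948   36.28145972] ((614.8496704101562, -257.53240966796875), (46.084251403808594, 82.78813934326172), 12.457578659057617) 36.34892046450942
wood [310 158  44  17 663] [331.31975867 166.26696833]
wood [308 229  42  18 638] [327.9200627  237.80564263]
counter z 0.3075541858157689
top z 75.19209879199093
tester [[417.3, 91.9, 75.0], [492.0, 415.3, 75.0], [742.3, 364.0, 75.0], [666.6, 26.3, 75.0]] [(np.float64(331.9246785376613), np.float64(76.99844881402599)), (np.float64(255.5641771398305), np.float64(-11.596288433669901)), (np.float64(346.05117848409924), np.float64(-102.63079275939603))]
rail 344 [514.95465933 197.94075958 115.87952165] ((515.4219360351562, 197.80723571777344), (54.11271667480469, 6.221651077270508), 76.98118591308594)
rail 320 [566.81956963 185.25877784 115.41971041] ((567.6170654296875, 185.5155792236328), (54.44880294799805, 5.6492838859558105), 77.06731414794922)
lip 758 [543.95658621 191.26049936  81.43751722] ((541.0490112304688, 191.84072875976562), (79.01763153076172, 58.82780838012695), 76.71200561523438)
bar 560 [559.1652566  274.44887599 139.15478985] 140.60440444613175 ((561.0100708007812, 275.3035888671875), (12.350905418395996, 43.87886047363281), 83.21309661865234)
```

View pics/pkc.png

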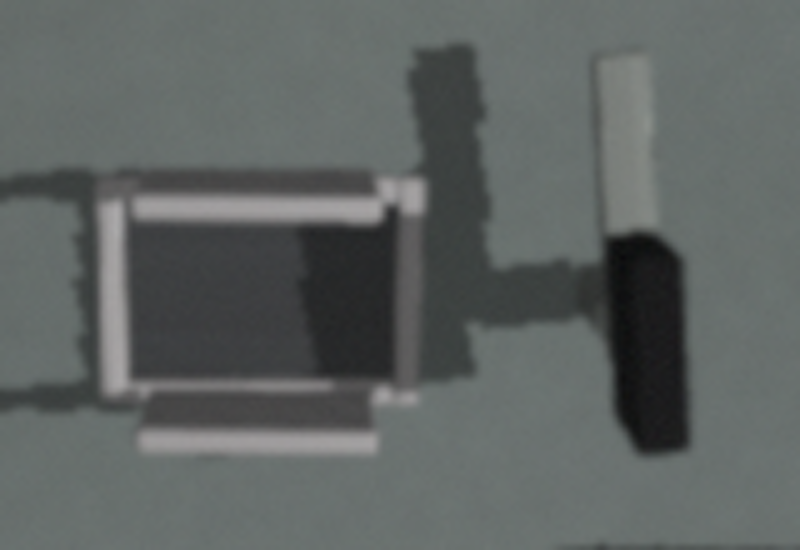

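Depth agrees with the drawings on several counts:
- **Rails:** 53 mm centre to centre, near the nominal 54, giving a pocket at (541.3,191.8) with its y axis at 77.0°.
- **Knob:** (561.0,275.3) measured, against (560.7,275.6) predicted.
- **Cradle:** 47.7x96 at 12.7°, as specified.

The crop shows the pocket clear and the bar's tab parked. I'll pick up now and set the block down on open counter.

```bash
cat >> h.py <<'E'
def st(m=''):
    s=sensors.read_state(); print(m,round(s['t'],2),'p',np.round(s['eef_pos'],1),'F',np.round(s['force'],1),'w',round(s['grip_width'],1),'gf',round(s['grasp_force'],1)); return s
E
python3 - <<'E'
from h import *
x,y=616.8,-263.3; yaw=np.radians(13)
ctrl.gripper_to(62)
go([x,y,110],yaw); ctrl.move_l([x,y,37],vel=80); st('down')
ctrl.gripper_to(30,40); s=st('grip')
if s['grip_width']>40:
    ctrl.move_l([x,y,120],vel=100); st('up')
    p=[500,-110,60]; go(p,np.radians(-13)); st('over')
    hit=ctrl.move_l([500,-110,27],vel=30,threshold=5); st('set %s'%hit)
E
```

```text
down 6.67 p [ 617.4 -263.6   37.7] F [ 0.8 -0.9  0.1] w 62.1 gf 0.0
grip 6.97 p [ 617.6 -263.7   38.1] F [-0.4  0.   2.7] w 41.4 gf 42.9
up 7.96 p [ 616.2 -262.8  119.1] F [ 0.3  0.2 -2.2] w 41.1 gf 42.4
over 8.78 p [ 501.5 -110.9   60.6] F [0.  0.3 0. ] w 41.3 gf 42.4
set True 9.7 p [ 499.7 -109.8   30.1] F [-1.9  0.7  3.9] w 41.4 gf 43.2
```

```bash
python3 - <<'E'
from h import *
ctrl.hold(.2); s=st('pre'); R=s['eef_rot']; print('toolyaw',np.degrees(np.arctan2(R[1,1],R[0,1])),s['eef_rot'][:,2])
ctrl.gripper_to(62); ctrl.hold(.4); s=st('rel'); p=np.array(s['eef_pos'])
ctrl.move_l([p[0],p[1],120],vel=120)
ctrl.gripper_to(85)
def look(n,p,y,zs,roi,flip=0):
    go(p,y) if not flip else ctrl.move_ptp(p,flip)
    ctrl.hold(.4); im,d,c=grab('wrist'); save(n+'.png',im); np.savez(n+'.npz',im=im,d=d,K=c[0],R=c[1],t=c[2]); return im,cloud(d,c)
im,W=look('bl2',[490,-107,250],np.radians(77),0,0); st('look')
Z=W[...,2]
m=((Z>25)&(Z<31)&(np.hypot(W[...,0]-500,W[...,1]+110)<60)); print('block',m.sum(),cv2.minAreaRect(W[m][:,:2].astype(np.float32)),np.median(W[m][:,2]))
# pocket with tool turned half round
R=sensors.read_state()['eef_rot']; y0=np.arctan2(R[1,1],R[0,1])
for k in (np.pi,-np.pi):
    P=[555,185,360]
    q=ctrl.solve_ik(P,down(y0+k)); print(k,q)
    if q is not None:
        im,W=look('pk2',P,0,0,0,down(y0+k)); st('look2'); break
Z=W[...,2]
m=((Z>78)&(Z<125)&(np.hypot(W[...,0]-541,W[...,1]-192)<60)).astype(np.uint8)
for nm,lo,hi in(('rail',108,125),('all',78,125)):
    mm=((Z>lo)&(Z<hi)&(m>0)).astype(np.uint8); n,l=cv2.connectedComponents(mm)
    for i in range(1,n):
        q=W[l==i]
        if len(q)>20: print(nm,len(q),np.median(q[:,2]),cv2.minAreaRect(q[:,:2].astype(np.float32)))
m=(Z>133)&(Z<146)&(np.hypot(W[...,0]-561,W[...,1]-275)<40);Q=W[m];print('bar',len(Q),cv2.minAreaRect(Q[:,:2].astype(np.float32)))
E
```

```text
pre 9.9 p [ 499.7 -109.8   30.1] F [-0.3 -0.2  5.9] w 41.3 gf 43.3
toolyaw -12.995965216676844 [-8.62904906e-04  3.66219451e-04 -9.99999561e-01]
rel 10.63 p [ 498.4 -109.4   29. ] F [ 0.9 -0.4 -0.3] w 61.9 gf 0.0
look 13.75 p [ 490.  -107.   249.9] F [ 0.1 -0.1 -0.8] w 84.7 gf 0.0
block 2596 ((499.5057067871094, -108.31201171875), (64.11712646484375, 42.40247344970703), 76.88301849365234) 28.403706280777968
3.141592653589793 [ 1.73867074e-01  1.69196316e-01  1.37385228e+00 -4.44089210e-16
  1.59854406e+00 -1.17010470e+00]Traceback (most recent call last):
  File "<stdin>", line 18, in <module>
  File "<stdin>", line 7, in look
ValueError: The truth value of an array with more than one element is ambiguous. Use a.any() or a.all()
```

```bash
python3 - <<'E'
from h import *
s=sensors.read_state();R=s['eef_rot']; print('q6',s['q'][5])
P=[555,185,360]; y0=np.arctan2(R[1,1],R[0,1]); print(ctrl.solve_ik(P,down(y0)))
ctrl.move_ptp(P,down(y0)); ctrl.hold(.4); im,d,c=grab('wrist'); save('pk2.png',im); W=cloud(d,c); st('look2'); np.savez('pk2.npz',im=im,d=d,K=c[0],R=c[1],t=c[2])
Z=W[...,2]
m=((Z>78)&(Z<125)&(np.hypot(W[...,0]-541,W[...,1]-192)<60)).astype(np.uint8)
for nm,lo,hi in(('rail',108,125),('all',78,125)):
    mm=((Z>lo)&(Z<hi)&(m>0)).astype(np.uint8); n,l=cv2.connectedComponents(mm)
    for i in range(1,n):
        q=W[l==i]
        if len(q)>20: print(nm,len(q),np.median(q[:,2]),cv2.minAreaRect(q[:,:2].astype(np.float32)))
m=(Z>133)&(Z<146)&(np.hypot(W[...,0]-561,W[...,1]-275)<40);Q=W[m];print('bar',len(Q),cv2.minAreaRect(Q[:,:2].astype(np.float32)))
E
```

```text
q6 1.4099174172296918
[ 1.73867074e-01  1.69196316e-01  1.37385228e+00 -4.44089210e-16
  1.59854406e+00  1.97148795e+00]
look2 15.41 p [555.1 184.6 359.9] F [-0.4  0.  -0.4] w 85.3 gf 0.0
rail 357 116.80051748728806 ((567.8198852539062, 186.87698364257812), (55.31719970703125, 6.147587299346924), 77.06171417236328)
rail 344 116.78437936995509 ((515.6065063476562, 198.3164520263672), (55.242366790771484, 5.852921009063721), 76.56523132324219)
all 1828 97.09542607189172 ((541.877197265625, 192.6621856689453), (79.0357666015625, 59.63483810424805), 76.87358856201172)
bar 548 ((560.8978881835938, 276.2661437988281), (12.596246719360352, 44.11898422241211), 83.1920166015625)
```

```bash
python3 - <<'E'
from h import *
T=optics.camera_params('wrist')['T_tool_cam']
def tips(d):
    C=cloud(d,(optics.camera_params('wrist')['mtx'],np.eye(3),np.zeros(3))).reshape(-1,3)
    Q=C@T[:3,:3].T+T[:3,3]; Q=Q[np.isfinite(Q[:,0])]; Q=Q[(Q[:,2]<60)&(abs(Q[:,1])<70)&(abs(Q[:,0])<30)]
    return np.percentile(Q[:,2],[95,99,99.9,100]).round(1)
print('open',tips(np.load('pk2.npz')['d']),ctrl.tcp_to_tips)
ctrl.gripper_to(66); im,d,c=grab('wrist'); print('66',tips(d),ctrl.tcp_to_tips); st()
E
```

```text
open [-10.3   4.8  10.6  12.7] 25.0
66 [-8.6  9.3 16.5 19. ] 25.0
 15.79 p [555.  185.1 360. ] F [ 0.  -1.4  0.3] w 66.0 gf 0.0
```

```bash
python3 - <<'E'
from h import *
x,y=499.5,-108.3; yaw=np.radians(76.95)
ctrl.gripper_to(80)
go([x,y,100],yaw); ctrl.move_l([x,y,29.5],vel=70); ctrl.hold(.2); st('down')
ctrl.gripper_to(50,40); ctrl.hold(.3); s=st('grip'); g=np.array(s['eef_pos'])
if s['grip_width']>62:
    ctrl.move_l([x,y,190],vel=130); st('up')
    px,py=541.55,192.15
    ctrl.move_ptp([px,py,190],s['eef_rot']); ctrl.hold(.4); s=st('over')
    hit=ctrl.move_l([px,py,75+29.5+9],vel=50,threshold=6); ctrl.hold(.3); s=st('above lips %s'%hit)
    if not hit:
        hit=ctrl.move_l([px,py,75+29.5-1],vel=15,threshold=6); ctrl.hold(.2); s=st('in %s'%hit); print('rel h',s['eef_pos'][2]-g[2])
E
```

```text
down 18.91 p [ 499.9 -108.4   30. ] F [-0.1 -0.3 -0.6] w 80.0 gf 0.0
grip 19.5 p [ 499.9 -108.5   30. ] F [-0.6 -0.5  5.9] w 62.8 gf 45.6
up 20.88 p [ 498.7 -108.   188.9] F [-0.5 -0.5 -1.1] w 63.2 gf 45.0
over 22.44 p [541.7 191.5 190.1] F [-0.1 -0.9 -1.5] w 62.8 gf 45.0
above lips False 24.43 p [541.6 192.2 113.6] F [-0.3  0.9 -1.4] w 63.0 gf 45.0
in True 25.18 p [541.5 192.1 105. ] F [ 0.9 -0.1  4.7] w 62.9 gf 45.7
rel h 75.01659495941416
```

The tool came down exactly 75.0 mm above the counter grasp height, so the block is on the pocket floor. Next I'll release it and check with the wrist camera.

```bash
python3 - <<'E'
from h import *
ctrl.gripper_to(74); ctrl.hold(.3); s=st('rel'); p=s['eef_pos']
ctrl.move_l([541.5,192.1,220],vel=120); 
P=[530,189,330]; go(P,np.radians(76.95)); ctrl.hold(.4); im,d,c=grab('wrist'); save('seat.png',im); W=cloud(d,c); st('look'); Z=W[...,2]
m=(Z>94)&(Z<108)&(np.hypot(W[...,0]-541,W[...,1]-192)<36); hsv=cv2.cvtColor(im,cv2.COLOR_RGB2HSV); m&=(hsv[...,0]>40)&(hsv[...,0]<95)&(hsv[...,1]>40)
Q=W[m]; print('block',len(Q),cv2.minAreaRect(Q[:,:2].astype(np.float32)),np.percentile(Q[:,2],[5,50,95]))
A=np.c_[Q[:,:2]-Q[:,:2].mean(0),np.ones(len(Q))]; print('slopes',np.linalg.lstsq(A,Q[:,2],rcond=None)[0])
m=(Z>133)&(Z<146)&(np.hypot(W[...,0]-561,W[...,1]-275)<40);Q=W[m];print('bar',len(Q),cv2.minAreaRect(Q[:,:2].astype(np.float32)))
rb=np.radians(np.array([83.2])); print(sensors.read_state()['q'])
E
```

```text
rel 25.75 p [540.1 191.9 103.6] F [0.  0.2 0.3] w 74.4 gf 0.0
look 27.83 p [529.8 189.  329.2] F [-0.7 -0.1  0.3] w 73.7 gf 0.0
block 1534 ((541.7637329101562, 191.6243438720703), (63.051353454589844, 41.3378791809082), 76.78496551513672) [101.4785544  103.21340715 104.4022475 ]
slopes [-1.59620631e-02  4.35065050e-03  1.03072985e+02]
bar 701 ((560.84375, 276.0824890136719), (12.416418075561523, 43.96551513671875), 83.02136993408203)
[ 1.88733765e-01  1.33827231e-01  1.47586655e+00 -6.18321644e-06
  1.53335762e+00  1.98735691e+00]
```

View pics/seat.png

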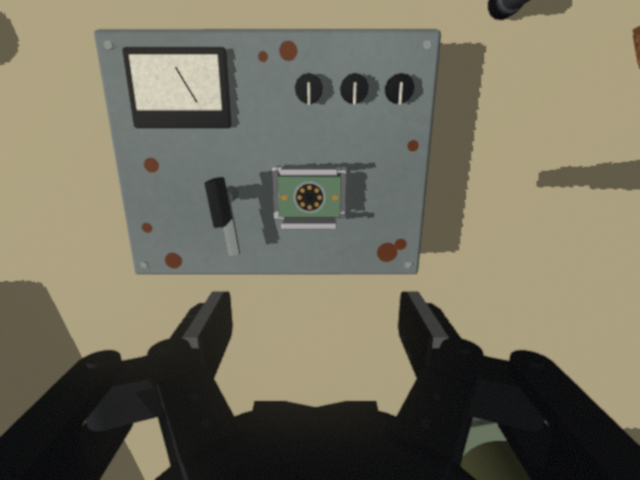

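The picture shows the block seated at (309,197) between the rails with its socket up. It measures within about 0.6 mm of the pocket centre, level, with its top at 103 mm. The bar is at (218,205), not yet turned. Now the latch.

```bash
python3 - <<'E'
from h import *
x,y=560.9,276.0; y0=np.radians(83.1); z=141
ctrl.gripper_to(45); go([x,y,210],y0); ctrl.move_l([x,y,z],vel=80); ctrl.hold(.2); s=st('down')
ctrl.gripper_to(5,40); s=st('grip'); R=s['eef_rot']; a=np.arctan2(R[1,1],R[0,1])
if 9<s['grip_width']<16:
    for k in (.5,1.,1.44):
        ctrl.move_ptp([x,y,z],down(a+k)); s=st('turn'); print(s['q'][5],s['wrist_torque'])
    ctrl.hold(.2); ctrl.gripper_to(45); ctrl.hold(.2); st('open'); ctrl.move_l([x,y,240],vel=100)
    p=[520,189,340]; go(p,np.radians(77)); ctrl.hold(.4); im,d,c=grab('wrist'); save('end.png',im); W=cloud(d,c); Z=W[...,2]
    m=(Z>133)&(Z<146)&(np.hypot(W[...,0]-561,W[...,1]-275)<40);r=cv2.minAreaRect(W[m][:,:2].astype(np.float32));print('bar',r)
    hsv=cv2.cvtColor(im,cv2.COLOR_RGB2HSV); m=(Z>94)&(Z<109)&(np.hypot(W[...,0]-541,W[...,1]-192)<36)&(hsv[...,0]>40)&(hsv[...,0]<95)&(hsv[...,1]>40)
    print('block',cv2.minAreaRect(W[m][:,:2].astype(np.float32)),np.median(W[m][:,2])); st('end')
E
```

```text
down 30.1 p [561.4 276.2 141.8] F [-0.1  0.2  0.1] w 45.1 gf 0.0
grip 30.49 p [561.  276.3 141.4] F [ 0.6 -0.2  1.6] w 11.8 gf 42.0
turn 31.04 p [561.  276.3 141.3] F [-0.1  2.1  2.2] w 11.5 gf 42.1
1.512106313719425 [0.1342218  0.09850024 0.01366847]
turn 31.59 p [561.1 276.3 141.4] F [-1.1  1.1  3.3] w 11.4 gf 42.2
1.0128990662602868 [0.30930235 0.10147414 0.0265972 ]
turn 32.09 p [561.  276.3 141.3] F [-1.2  2.   3.8] w 11.4 gf 42.3
0.5733459705403839 [0.28695747 0.18664723 0.01884204]
open 32.92 p [560.9 275.9 140.9] F [0.4 0.  0.6] w 45.0 gf 0.0
bar ((560.7595825195312, 276.0562438964844), (43.933597564697266, 12.480175018310547), 75.2721939086914)
block ((541.900146484375, 191.3825225830078), (62.06990432739258, 40.92000961303711), 77.0513687133789) 103.17450685075265
end 35.79 p [520.  189.1 339.9] F [-0.2  0.2  0.5] w 44.9 gf 0.0
```

View pics/end.png

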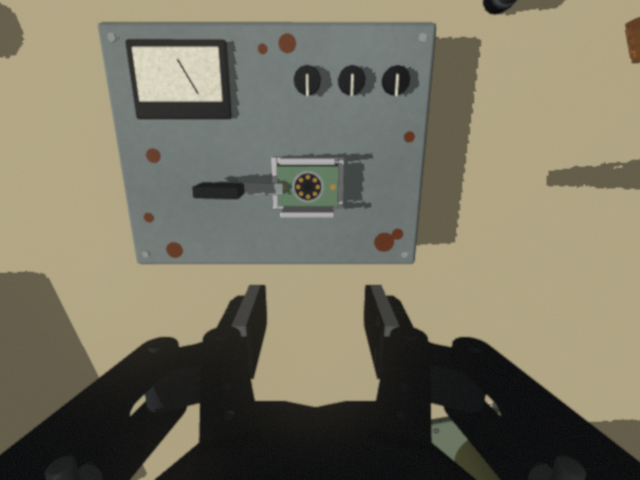

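The picture shows the bar (218,190) in line with the pocket, at a latch angle of about 1.54 rad. The tab tip lies over the block's end at (281,187), the block is still seated, and the gripper is clear.

```bash
python3 -c "
from h import *
print(ctrl.finish_job())"
```

```text
the job is handed in; nothing more can be done
None
```

I handed the job in after about 36 s of robot time: the green block sits seated and released in the pocket, the latch is turned to about 1.54 rad over its end, and I never touched the spare block or the tubes; no verdict was returned.

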